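# Brush the glass offcuts off the grinder deck

### The job

Pick up the wooden bench brush by its handle and, holding it, sweep both chunky glass offcuts (one green, one amber) off the grinder's cream grid deck into the empty red scrap tray beside it. Push the offcuts only with the brush, not with the gripper or arm. Then stand the brush upright on its bristles on the open bench and let go.

Things in the scene. Friction and masses are not known exactly. Their poses are not given: they have to be found in the camera images.
- brush_grip (a point): Wooden bench brush standing upright on its black bristles; this point is mid-handle, 80 mm above the bristle tips. Axes: x along it (114 mm), y across (26 mm), z up (102 mm). 140 g, rigid, same either way round. Bristle block 110 x 22 x 40 mm, wooden back to 54 mm, then a wooden handle 90 long, 24 wide, up to 102 mm. The lower orange block near it is an abrasive pad, not the brush.
- scrap_tray: Empty red open tray fixed on the bench against the grinder's side. Origin: centre of its underside, on the bench. x axis (240 mm) points roughly away from the robot, y axis (110 mm) across; 45 mm tall, walls 4 mm. The grinder stands on its +y or -y side (where the offcuts are): deck's near edge is 58 mm, its centre 158 mm from this origin along y. Blue bin (45 mm tall) on the far side: good glass.
- scrap_a_center (a point): Centre (half-way up) of the green glass offcut, about 36 x 26 mm, 16 mm thick, 32 g, slides freely. It lies on the grinder's flat grid deck, which has no rim: 240 mm along tray x (centred on the tray) by 200 mm along tray y, top 80 mm above the bench.
- scrap_b_center (a point): Centre (half-way up) of the amber glass offcut, same size and weight, lying on the same deck. Both lie where tray x is -95 to +20 mm; the deck is clear for the brush from tray x -120 to +35 mm over its whole width. Beyond +40 mm stand the grinding bit and a cream head up to 175 mm above the bench.
Not all that is in view belongs to the job. Of the things that look like the part that bears brush_grip, take the one that is farthest to the robot's right at the start.

How it is judged:
On the way, in this order (a step that is already met when the one before it is completed fails the run):
1. the brush is lifted while both offcuts still lie on the deck (height (world z) of brush_grip above 0.11 m and height (world z) of each of scrap_a_center, scrap_b_center above 0.08 m), for 0.2 s.
2. both offcuts lie in the red tray while the brush is still held up off the bench (x of scrap_a_center in the frame of scrap_tray between -0.118 and 0.118 m and y of scrap_a_center in the frame of scrap_tray between -0.053 and 0.053 m and z of each of scrap_a_center, scrap_b_center in the frame of scrap_tray below 0.045 m and x of scrap_b_center in the frame of scrap_tray between -0.118 and 0.118 m and y of scrap_b_center in the frame of scrap_tray between -0.053 and 0.053 m and height (world z) of brush_grip above 0.1 m), for 0.1 s.
At the end, for the whole second after the job is handed in: Both offcuts lie at rest inside the red tray (centres within its walls and below its rim); the brush stands at rest, released, on its bristles on the bench (handle centre 70 to 90 mm above the bench, within 10 degrees of upright) and not in the tray (x of scrap_a_center in the frame of scrap_tray between -0.118 and 0.118 m and y of scrap_a_center in the frame of scrap_tray between -0.053 and 0.053 m and z of each of scrap_a_center, scrap_b_center in the frame of scrap_tray below 0.045 m and x of scrap_b_center in the frame of scrap_tray between -0.118 and 0.118 m and y of scrap_b_center in the frame of scrap_tray between -0.053 and 0.053 m and linear speed of each of scrap_a, scrap_b, brush below 0.03 m/s and height (world z) of brush_grip between 0.07 and 0.09 m and angle between brush_grip's own z axis and vertical below 0.17 rad and (y of brush_grip in the frame of scrap_tray above 0.055 m or y of brush_grip in the frame of scrap_tray below -0.055 m or x of brush_grip in the frame of scrap_tray above 0.115 m or x of brush_grip in the frame of scrap_tray below -0.115 m)); the robot touches nothing.
It fails at once if the fingers or arm push an offcut (contact force between any of the fingers, the arm and scrap_a above 0.5 N or contact force between any of the fingers, the arm and scrap_b above 0.5 N).
It also fails if it takes over 64 s, if anything falls off the work surface, if the arm or the gripper's body presses on something with over 40 N, if the wrist force passes 120 N, or if a joint passes its speed limit or range.

### The arm

A 6-joint arm with a two-finger parallel gripper is mounted at the origin on the work surface. World frame = base frame: x ahead of the robot, y to its left, z up, the work surface at z = 0. Lengths are in m, angles in rad, forces in N, time in s.
With the tool pointing down it reaches from about 0.25 to 0.725 m from the base axis. Payload 4 kg.
Tool frame: the origin (TCP) lies on the centre line of the jaws, within the pads' length; the fingertips stand 14 mm ahead of it and the grasp point (between the pads) lies 5 mm behind it (r.tcp_to_tips is the distance from the TCP to the fingertips, in m); z points along the fingers, y is the line along which they close (so a half turn about z gives the same grasp; the last joint's range is limited). The gripper opens to 85 mm and grips with 20 to 120 N. Pads are 22 mm wide; open, the fingers measure 114 mm over their backs; the gripper's body (76 mm by 85 mm) begins 54 mm behind the grasp point. The pads swing forward as they close: fully open they stand 13 mm farther back than shut.
Start: joints at [-1.323, 0.241, 0.005, 1.335, 0, 1.571], TCP at [0.123, -0.485, 0.245] pointing down, gripper open.
Joint ranges: [-2.72, 2.72], [-1.05, 1.87], [-1.09, 1.28], [-1.99, 2.15], [-1.42, 1.44], [-3.14, 3.14]. Speed limits (rad/s): [2.79, 2.79, 3.14, 3.14, 3.14, 3.14].

### API

Orientations are given as a rotation vector (axis times angle).
In Python, from cell import r gives the robot as it stands.
- The arm moves only by the shell command python3 -m jog 'ROWS' [FORCE]. ROWS is JSON, one flat list of numbers, 7 for each row, row after row: the turn, a rotation vector about the tool's x, y, z in rad, then the shift along the tool's x, y, z in cm, then the finger opening in cm, from 0 to 8.54. In form: [ax, ay, az, x, y, z, hand, ax, ay, az, x, y, z, hand, ...]. A call has 1 to 20 rows; each row shifts and turns the commanded pose from where the row before left it, along the tool's axes as they then stand; what a row does not reach is not made up. A row lasts 1/10 s, in which the tool goes at most 50 mm and 8.59 degrees, less where a joint would pass 70% of its speed; a pose out of reach is approached as far as the arm can. A call with a gripper value outside its range is refused whole. The fingers move at their own pace and stop on an object; FORCE is the grip in N (left out, the last holds). Time passes only in rows, so rows that do not move let the fingers close. It gives the time, the measured TCP pose, the force, the opening and the grip force at its end, in the units of the state.
- r.state(): the state, without advancing time (a new reading comes with each control period).
- r.snapshot(name): name is "side" or "top" or "wrist"; returns a dict with "frame" (400x640x3 uint8, red, green, blue), "mtx" (3x3 intrinsics, pixels), "extrinsics" (4x4, takes a point from world to camera coordinates). Camera axes: x right, y down, z forward; pixel columns grow to the right and rows downward; lengths in m; the calibration is good to about 2 mm. A picture is of the moment at which its call begins. There is no depth.
- r.job_done(): hands the job in; it is judged then, once.
Trained networks look in a picture, given as the dict that the camera call returned (one of the last four; its "shot" number tells which), for a name from the list of things; names that differ only in an ending like _2 or _b are one class to them, and where a whole thing is asked for, a point or a joint stands for the part that bears it (a point fixed in the world has none). Each returns a list of dicts, best first, with "confidence" (0 to 1); they miss things now and then, are a little off and sometimes report something else, mostly with a low value. They report only what shows in the picture. A call takes as long as a camera call. They do not tell look-alikes from the thing itself.
- r.look_for(picture, name): "xy" ([column, row] in pixels, amid what is visible of it).
The state is a dict: "time": time; "qpos": joint angles; "joint_velocities": joint speeds; "joint_torque": joint torques, N m; "tcp_pos": TCP position; "eef_rot": TCP orientation; "force": force on the tool from outside, world axes, zero at the start; "ft_torque": the same for the moment, N m; "gripper_width": opening from 0.0 (shut) to 1.0 (fully open); "finger_force": force on a finger pad.
Only numpy, scipy, OpenCV 4.12 (cv2) and the standard library are available. Lean on these libraries where they do the work, as an engineer would, in place of code of your own. Each camera call takes 0.05 s, during which the arm holds its last target. There are 200 camera calls.

## Working session

There is one attempt and no reset: what is moved stays moved. The work goes in short steps, Python scripts to look and compute and a shell command to move; the robot and the scene stay as the last step left them, time stands still between calls to the robot, and variables do not carry over. Pictures are saved under pics/ and viewed, at most 13 in all, crops included, and the job is handed in when it is done.

```bash
mkdir -p pics; ls; cat > h.py <<'E'
from cell import r
import cv2,numpy as np
from scipy.spatial.transform import Rotation as R
def save(s,n): cv2.imwrite(f'pics/{n}.png',s['frame'][:,:,::-1])
def w(s,xy,z):
    T=np.array(s['extrinsics']);K=np.array(s['mtx'])
    d=T[:3,:3].T@np.linalg.inv(K)@np.array([xy[0],xy[1],1.]);c=-T[:3,:3].T@T[:3,3]
    return (c+d*(z-c[2])/d[2]).round(4)
def p(s,X):
    T=np.array(s['extrinsics']);K=np.array(s['mtx']);c=T[:3,:3]@X+T[:3,3];u=K@c;return (u[:2]/u[2]).round(1)
E
python3 - <<'E'
from h import *
st=r.state();print(st)
for n in ('top','side'):
    s=r.snapshot(n);save(s,n+'0')
    for k,z in (('brush_grip',.08),('scrap_tray',.02),('scrap_a_center',.088),('scrap_b_center',.088)):
        for d in r.look_for(s,k): print(n,k,np.round(d['xy'],1),round(d['confidence'],2),w(s,d['xy'],z))
E
```

```text
pics
{'time': 0.0, 'qpos': array([-1.32299193e+00,  2.41434372e-01,  3.71887959e-03,  1.33520568e+00,
       -1.31033680e-05,  1.57080015e+00]), 'joint_velocities': array([-0.00021232, -0.00061531, -0.00022326,  0.0013499 ,  0.00055856,
       -0.0016896 ]), 'joint_torque': array([-9.22403124e-04, -3.72313571e+01,  2.52410996e+01,  1.67678506e-02,
       -1.02178394e-04,  2.47338470e-06]), 'tcp_pos': array([ 0.12248524, -0.48413831,  0.24440021]), 'eef_rot': array([-3.11541894e+00, -3.87988734e-01,  4.32631229e-04]), 'force': array([0.13871693, 0.68962789, 0.64583342]), 'ft_torque': array([-0.02082407,  0.01936409,  0.01673047]), 'finger_force': 0.0, 'gripper_width': 0.9985914754817321}
top brush_grip [183.8 260.6] 0.89 [0.3488 0.4443 0.08  ]
top brush_grip [236.6 227.1] 0.83 [0.4229 0.3345 0.08  ]
top brush_grip [171.3 171.8] 0.69 [0.5403 0.4841 0.08  ]
top scrap_tray [507.7 161.3] 0.71 [ 0.5919 -0.2757  0.02  ]
top scrap_a_center [431.5 176.7] 0.67 [ 0.5405 -0.0816  0.088 ]
top scrap_b_center [455.2 174.4] 0.8 [ 0.5466 -0.1322  0.088 ]
side brush_grip [287.8 300.7] 0.9 [0.3459 0.4688 0.08  ]
side brush_grip [207.6 277.7] 0.76 [0.5325 0.5126 0.08  ]
side brush_grip [291.4 253.5] 0.59 [0.4083 0.359  0.08  ]
side scrap_tray [356.5 102.3] 0.86 [ 0.5905 -0.3168  0.02  ]
side scrap_a_center [333.9 128.3] 0.68 [ 0.5471 -0.0841  0.088 ]
side scrap_b_center [337.4 116.2] 0.49 [ 0.5667 -0.1398  0.088 ]
```

View pics/top0.png

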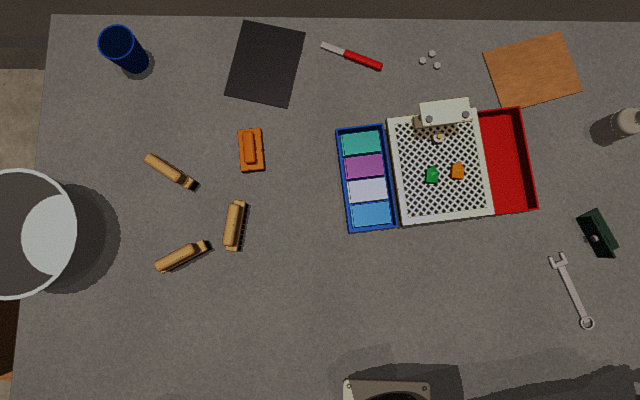

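View pics/side0.png

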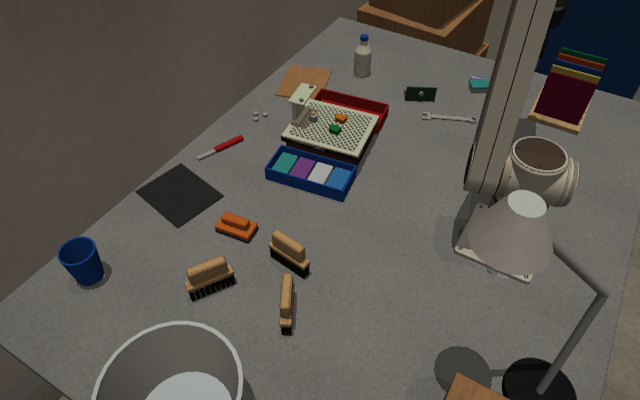

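The brush farthest right is the one at px (236,227). The tray is right of the deck (−y side), with both offcuts close together near px (443,175).

```bash
python3 - <<'E'
from h import *
s=r.snapshot('top')
for n,a,z in (('deckTL',(388,119),.08),('deckBL',(401,224),.08),('deckBR',(494,215),.08),('trayTR',(521,108),.045),('trayBR',(538,209),.045),('hdl far',(240,202),.102),('hdl near',(230,249),.102)): print(n,w(s,a,z))
f=s['frame'].astype(int);R_,G,B=f[...,0],f[...,1],f[...,2]
for n,m in (('green',(G>R_+50)&(G>B+40)),('amber',(R_>G+60)&(G>B+50))):
    ys,xs=np.nonzero(m&(np.indices(m.shape)[1]>405)&(np.indices(m.shape)[1]<475)&(np.indices(m.shape)[0]>150)&(np.indices(m.shape)[0]<210));print(n,len(xs),xs.mean(),ys.mean(),w(s,(xs.mean(),ys.mean()),.092))
print(R.from_rotvec(r.state()['eef_rot']).as_matrix().round(3))
s=r.snapshot('wrist');T=np.array(s['extrinsics']);c=-T[:3,:3].T@T[:3,3];print('wristcam',c,T[:3,:3].round(3),s['mtx'])
E
```

```text
deckTL [0.6686 0.0107 0.08  ]
deckBL [ 0.438  -0.0181  0.08  ]
deckBR [ 0.462  -0.2159  0.08  ]
trayTR [ 0.7114 -0.2981  0.045 ]
trayBR [ 0.4802 -0.3278  0.045 ]
hdl far [0.4752 0.325  0.102 ]
hdl near [0.3763 0.3413 0.102 ]
green 170 431.7352941176471 174.8235294117647 [ 0.5439 -0.0811  0.092 ]
amber 146 457.64383561643837 170.76027397260273 [ 0.5539 -0.1362  0.092 ]
[[ 0.969  0.245 -0.   ]
 [ 0.245 -0.969  0.   ]
 [-0.    -0.    -1.   ]]
wristcam [ 0.1997189  -0.46533886  0.3750994 ] [[ 0.246 -0.969 -0.001]
 [-0.92  -0.234  0.314]
 [-0.304 -0.076 -0.95 ]] [[309.48174207   0.         319.60137516]
 [  0.         309.48174207 195.44612121]
 [  0.           0.           1.        ]]
```

```bash
python3 -m jog '[0,0,-0.13,0,0,0,8.5, 0,0,0,0,0,0,8.5]' 30; python3 -c "
from h import *
print(r.state()['qpos'])"
```

```text
time: 0.8
tcp_pos: [0.1226, -0.4847, 0.2454]
eef_rot: [3.086, 0.59, -0.0]
force: [-0.5, 0.2, -0.3]
gripper_width: 0.993
finger_force: 0.0
[-1.32299156e+00  2.40539924e-01  5.03589303e-03  1.33520465e+00
 -4.90369013e-05  1.44093002e+00]
```

```bash
python3 -m jog '[0,0,-0.145,0,0,0,8.5, 0,0,-0.145,0,0,0,8.5, 0,0,-0.145,0,0,0,8.5, 0,0,-0.145,0,0,0,8.5, 0,0,-0.145,0,0,0,8.5, 0,0,-0.145,0,0,0,8.5, 0,0,-0.145,0,0,0,8.5, 0,0,-0.145,0,0,0,8.5, 0,0,-0.145,0,0,0,8.5, 0,0,-0.145,0,0,0,8.5, 0,0,-0.145,0,0,0,8.5, 0,0,-0.145,0,0,0,8.5, 0,0,-0.145,0,0,0,8.5, 0,0,-0.145,0,0,0,8.5, 0,0,-0.145,0,0,0,8.5, 0,0,-0.145,0,0,0,8.5, 0,0,-0.145,0,0,0,8.5, 0,0,-0.135,0,0,0,8.5, 0,0,0,0,0,0,8.5]'; cat >> h.py <<'E'
def to(X,yaw=None):
    st=r.state();M=R.from_rotvec(st['eef_rot']).as_matrix()
    print('shift cm',(M.T@(np.array(X)-st['tcp_pos'])*100).round(2),'yaw',np.arctan2(M[1,0],M[0,0]).round(4),'tilt',M[2].round(3))
E
python3 -c "
from h import *
to([.40,.34,.245])"
```

```text
time: 2.7
tcp_pos: [0.1226, -0.4848, 0.2453]
eef_rot: [-0.261, -3.131, 0.0]
force: [-0.2, 0.3, 0.2]
gripper_width: 0.999
finger_force: 0.0
shift cm [-1.369e+01  8.593e+01  3.000e-02] yaw 2.9752 tilt [-0. -0. -1.]
```

```bash
python3 -m jog '[0,0,0,-0.68,4.3,0,8.5, 0,0,0,-0.68,4.3,0,8.5, 0,0,0,-0.68,4.3,0,8.5, 0,0,0,-0.68,4.3,0,8.5, 0,0,0,-0.68,4.3,0,8.5, 0,0,0,-0.68,4.3,0,8.5, 0,0,0,-0.68,4.3,0,8.5, 0,0,0,-0.68,4.3,0,8.5, 0,0,0,-0.68,4.3,0,8.5, 0,0,0,-0.68,4.3,0,8.5, 0,0,0,-0.68,4.3,0,8.5, 0,0,0,-0.68,4.3,0,8.5, 0,0,0,-0.68,4.3,0,8.5, 0,0,0,-0.68,4.3,0,8.5, 0,0,0,-0.68,4.3,0,8.5, 0,0,0,-0.68,4.3,0,8.5, 0,0,0,-0.68,4.3,0,8.5, 0,0,0,-0.68,4.3,0,8.5, 0,0,0,-0.68,4.3,0,8.5, 0,0,0,-0.68,4.3,0,8.5]'; python3 -m jog '[0,0,0,0,0,0,8.5]'; python3 - <<'E'
from h import *
s=r.snapshot('wrist');save(s,'w1')
for d in r.look_for(s,'brush_grip'): print(np.round(d['xy'],1),round(d['confidence'],2),w(s,d['xy'],.08))
to([.4258,.3332,.15])
E
```

```text
time: 4.7
tcp_pos: [0.3973, 0.3435, 0.2453]
eef_rot: [0.264, 3.13, 0.0]
force: [1.0, -0.4, -0.2]
gripper_width: 0.996
finger_force: 0.0
time: 4.8
tcp_pos: [0.3982, 0.3461, 0.2437]
eef_rot: [-0.258, -3.131, -0.002]
force: [-0.3, -0.9, -0.4]
gripper_width: 0.995
finger_force: 0.0
[318.5 202.6] 0.89 [0.4205 0.3411 0.08  ]
[429.  116.4] 0.85 [0.3541 0.4554 0.08  ]
[476.9 273.9] 0.63 [0.5301 0.4979 0.08  ]
shift cm [-3.02 -0.38  9.43] yaw 2.9759 tilt [ 0.001 -0.002 -1.   ]
```

View pics/w1.png

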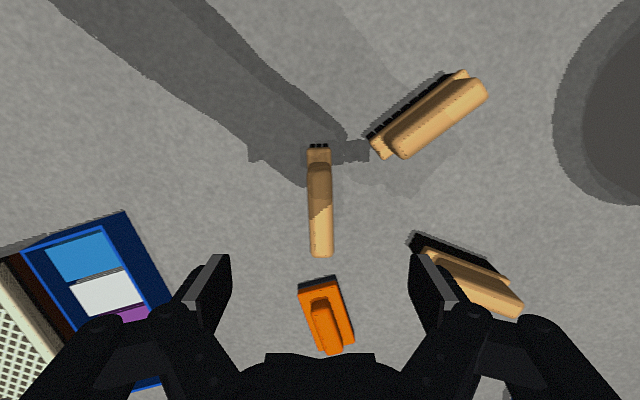

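The brush to take is at px (318,205), handle nearly vertical in the image; the orange pad is beyond it at (327,315).

```bash
python3 - <<'E'
from h import *
s=r.snapshot('wrist')
f=s['frame'].astype(int)
for v in (175,190,205,220,235,250):
    row=f[v,280:360];m=np.nonzero(row[:,0]-row[:,2]>35)[0]+280;print(v,m.min(),m.max(),w(s,((m.min()+m.max())/2,v),.1))
for a in ((319,164),(322,256)):print(w(s,a,.102))
E
```

```text
175 313 336 [0.3867 0.3477 0.1   ]
190 313 337 [0.4009 0.3458 0.1   ]
205 314 337 [0.4155 0.3439 0.1   ]
220 314 338 [0.4307 0.342  0.1   ]
235 315 338 [0.4463 0.34   0.1   ]
250 316 338 [0.4625 0.3379 0.1   ]
[0.3753 0.3445 0.102 ]
[0.4672 0.3321 0.102 ]
```

```bash
python3 -m jog '[0,0,0,0,0,0,8.5, 0,0,0,0,0,0,8.5]'; python3 - <<'E'
from h import *
s=r.snapshot('wrist')
f=s['frame'].astype(int)
for v in (160,190,220,250):
    row=f[v,280:360];m=np.nonzero(row[:,0]-row[:,2]>35)[0]+280;print(v,m.min(),m.max(),w(s,((m.min()+m.max())/2,v),.1))
col=f[100:300,324];m=np.nonzero(col[:,0]-col[:,2]>35)[0]+100;print(m.min(),m.max())
for d in r.look_for(s,'brush_grip')[:1]: print(np.round(d['xy'],1),w(s,d['xy'],.08))
to([.4258,.3332,.15])
E
```

```text
time: 5.15
tcp_pos: [0.3969, 0.3405, 0.2459]
eef_rot: [0.26, 3.13, 0.001]
force: [0.5, -0.1, 0.6]
gripper_width: 0.996
finger_force: 0.0
160 314 337 [0.3739 0.3495 0.1   ]
190 315 338 [0.4021 0.3459 0.1   ]
220 316 339 [0.4321 0.3421 0.1   ]
250 317 340 [0.4641 0.338  0.1   ]
148 299
[480.7 271.8] [0.5287 0.4971 0.08  ]
shift cm [-2.95 -0.28  9.6 ] yaw 2.976 tilt [-0.001  0.001 -1.   ]
```

```bash
python3 -m jog '[0,0,-0.035,0,0,0,6, 0,0,0,-2.3,0.6,2,6, 0,0,0,0,0,4,6, 0,0,0,0,0,3,6, 0,0,0,0,0,2,6, 0,0,0,0,0,1,6, 0,0,0,0,0,0,6, 0,0,0,0,0,0,6]'; python3 - <<'E'
from h import *
s=r.snapshot('wrist');save(s,'w2');to([.421,.343,.075])
E
```

```text
time: 6.05
tcp_pos: [0.4212, 0.3449, 0.1265]
eef_rot: [0.203, 3.134, 0.002]
force: [-0.1, 0.2, 0.1]
gripper_width: 0.704
finger_force: 0.0
shift cm [ 0.03 -0.23  5.19] yaw 3.0126 tilt [-0.002  0.002 -1.   ]
```

View pics/w2.png

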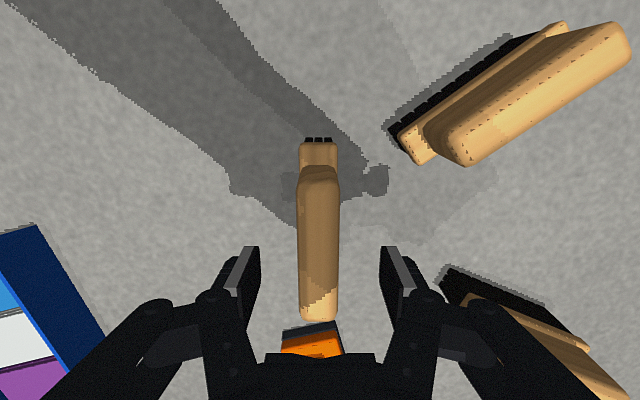

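The handle lies midway between the pads and parallel to them (px column ~319), with the neighbouring brushes clear. Descend and grip.

```bash
python3 -m jog '[0,0,0,0,-0.1,2,6, 0,0,0,0,0,2,6, 0,0,0,0,0,1.1,6, 0,0,0,0,0,0,6, 0,0,0,0,0,0,1.5, 0,0,0,0,0,0,1.5, 0,0,0,0,0,0,1.5, 0,0,0,0,0,0,1.5, 0,0,0,0,0,0,1.5, 0,0,0,0,0,0,1.5, 0,0,0,0,0,0,1.5]' 60
```

```text
time: 7.2
tcp_pos: [0.4213, 0.3442, 0.0756]
eef_rot: [0.202, 3.133, 0.003]
force: [-0.4, -1.0, 5.1]
gripper_width: 0.274
finger_force: 59.4
```

```bash
python3 -m jog '[0,0,0,0,0,-1,1.5, 0,0,0,0,0,-2,1.5, 0,0,0,0,0,-3,1.5, 0,0,0,0,0,-3,1.5, 0,0,0,0,0,-3,1.5, 0,0,0,0,0,-2.5,1.5, 0,0,0,0,0,-1.5,1.5, 0,0,-0.085,0,0,0,1.5, 0,0,-0.085,0,0,0,1.5, 0,0,-0.083,0,0,0,1.5, 0,0,0,0,0,0,1.5, 0,0,0,0,0,0,1.5]'; python3 - <<'E'
from h import *
to([.5384,-.0306,.235])
E
```

```text
time: 8.4
tcp_pos: [0.4202, 0.3434, 0.2342]
eef_rot: [0.192, -3.135, 0.001]
force: [0.3, 0.1, -1.4]
gripper_width: 0.274
finger_force: 58.9
shift cm [ -7.16 -38.56  -0.07] yaw -3.0191 tilt [ 0.001 -0.    -1.   ]
```

```bash
python3 -m jog '[0,0,0,-0.3,-1.6,0,1.5, 0,0,0,-0.6,-3.2,0,1.5, 0,0,0,-0.6,-3.2,0,1.5, 0,0,0,-0.6,-3.2,0,1.5, 0,0,0,-0.6,-3.2,0,1.5, 0,0,0,-0.6,-3.2,0,1.5, 0,0,0,-0.6,-3.2,0,1.5, 0,0,0,-0.6,-3.2,0,1.5, 0,0,0,-0.6,-3.2,0,1.5, 0,0,0,-0.6,-3.2,0,1.5, 0,0,0,-0.6,-3.2,0,1.5, 0,0,0,-0.6,-3.2,0,1.5, 0,0,0,-0.3,-1.6,0,1.5, 0,0,0,0,0,0,1.5, 0,0,0,0,0,0,1.5, 0,0,0,0,0,0,1.5]'; python3 - <<'E'
from h import *
s=r.snapshot('wrist');save(s,'w3');to([.5384,-.0306,.16])
for X in ((-.12,.058),(-.12,.258),(-.12,-.055)):
    print(X,p(s,np.array([.589+.992*X[0]-.124*X[1],-.258+.124*X[0]+.992*X[1],.08 if X[1]>0 else .045])))
for k in 'ab':
  for d in r.look_for(s,f'scrap_{k}_center'):
    q=w(s,d['xy'],.09);e=q[:2]-[.589,-.258];print(k,d['xy'],d['confidence'],q,e@[.992,.124],e@[-.124,.992])
s=r.snapshot('side');save(s,'s3')
E
```

```text
time: 10.0
tcp_pos: [0.5391, -0.0277, 0.2343]
eef_rot: [0.196, -3.135, -0.001]
force: [0.2, -0.1, -2.3]
gripper_width: 0.271
finger_force: 59.0
shift cm [ 0.11 -0.3   7.43] yaw -3.016 tilt [ 0.  0. -1.]
(-0.12, 0.058) [112.6  71.7]
(-0.12, 0.258) [346.8  72. ]
(-0.12, -0.055) [18. 74.]
a [258.0, 182.1] 0.83 [ 0.542  -0.0843  0.09  ] -0.025085199999999926 0.17813840000000003
b [202.7, 186.3] 0.63 [ 0.5524 -0.1347  0.09  ] -0.02101799999999996 0.12685200000000002
```

View pics/w3.png

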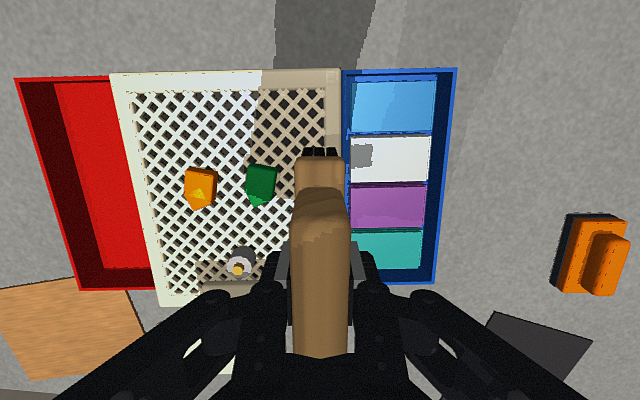

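View pics/s3.png

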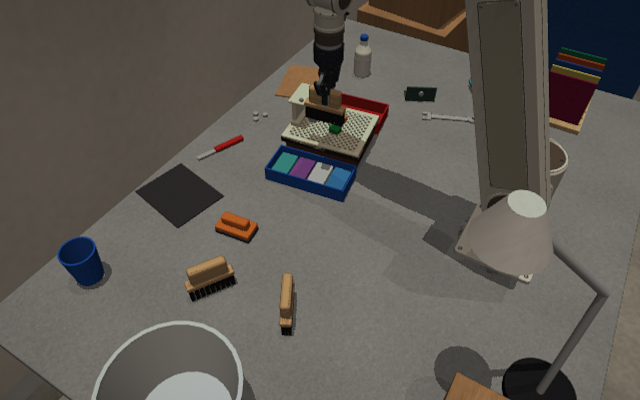

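Deck, tray and offcuts match the model (amber px (202,187), green (260,184)); the brush is straight in the jaws on the far side of green. Lower it.

```bash
python3 -m jog '[0,0,0,0.8,0,1.5,1.5, 0,0,0,0,0,2,1.5, 0,0,0,0,0,2,1.5, 0,0,0,0,0,1.2,1.5, 0,0,0,0,0,0.7,1.5, 0,0,0,0,0,0,1.5, 0,0,0,0,0,0,1.5]'; python3 - <<'E'
from h import *
s=r.snapshot('wrist');to([.589-.992*.03-.124*.03,-.258-.124*.03+.992*.03,.16])
for k in 'ab':
  for d in r.look_for(s,f'scrap_{k}_center')[:2]:
    q=w(s,d['xy'],.09);e=q[:2]-[.589,-.258];print(k,d['xy'],d['confidence'],e@[.992,.124],e@[-.124,.992])
E
```

```text
time: 10.9
tcp_pos: [0.5321, -0.0294, 0.1609]
eef_rot: [-0.195, 3.134, -0.0]
force: [-0.3, -0.2, -1.9]
gripper_width: 0.271
finger_force: 59.2
shift cm [  0.21 -20.38   0.13] yaw -3.0173 tilt [-0.002 -0.    -1.   ]
a [238.2, 221.1] 0.62 -0.02426679999999993 0.1766256
b [165.4, 221.4] 0.6 -0.024006399999999987 0.1255128
```

```bash
python3 -m jog '[0,0,0,0,-0.4,0,1.5, 0,0,0,0,-0.8,0,1.5, 0,0,0,0,-0.8,0,1.5, 0,0,0,0,-0.8,0,1.5, 0,0,0,0,-0.8,0,1.5, 0,0,0,0,-0.8,0,1.5, 0,0,0,0,-0.8,0,1.5, 0,0,0,0,-0.8,0,1.5, 0,0,0,0,-0.8,0,1.5, 0,0,0,0,-0.8,0,1.5, 0,0,0,0,-0.8,0,1.5]'; python3 - <<'E'
from h import *
s=r.snapshot('wrist');save(s,'w4')
E
```

```text
time: 12.15
tcp_pos: [0.542, -0.1135, 0.1603]
eef_rot: [0.195, -3.135, -0.0]
force: [1.0, -0.4, -1.4]
gripper_width: 0.277
finger_force: 59.3
```

View pics/w4.png

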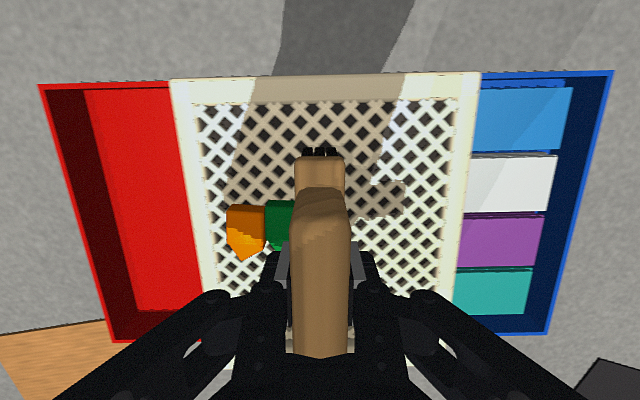

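The brush pushes green (275,222) with amber (245,230) ahead of it, heading squarely for the tray. Continue.

```bash
python3 -m jog '[0,0,0,0,-0.8,0,1.5, 0,0,0,0,-0.8,0,1.5, 0,0,0,0,-0.8,0,1.5, 0,0,0,0,-0.8,0,1.5, 0,0,0,0,-0.8,0,1.5, 0,0,0,0,-0.8,0,1.5, 0,0,0,0,-0.8,0,1.5, 0,0,0,0,-0.8,0,1.5, 0,0,0,0,-0.8,0,1.5, 0,0,0,0,-0.8,0,1.5, 0,0,0,0,-0.8,0,1.5, 0,0,0,0,-0.8,0,1.5, 0,0,0,0,-0.8,0,1.5, 0,0,0,0,-0.8,0,1.5, 0,0,0,0,-0.4,0,1.5, 0,0,0,0,0,0,1.5, 0,0,0,0,0,0,1.5, 0,0,0,0,0,0,1.5]';  python3 -m jog '[0,0,0,0,0,-2,1.5, 0,0,0,0,0,-3,1.5, 0,0,0,0,0,-3,1.5, 0,0,0,0,0,0,1.5]'; python3 - <<'E'
from h import *
s=r.snapshot('wrist');save(s,'w5')
for k in 'ab':
  for d in r.look_for(s,f'scrap_{k}_center')[:2]:
    q=w(s,d['xy'],.012);e=q[:2]-[.589,-.258];print(k,d['xy'],d['confidence'],e@[.992,.124],e@[-.124,.992])
E
```

```text
time: 14.0
tcp_pos: [0.5563, -0.2276, 0.1603]
eef_rot: [0.196, -3.135, -0.0]
force: [-0.2, 0.8, -1.6]
gripper_width: 0.272
finger_force: 59.2
time: 14.4
tcp_pos: [0.5588, -0.2285, 0.2456]
eef_rot: [-0.195, 3.127, -0.006]
force: [0.0, -0.0, -1.1]
gripper_width: 0.275
finger_force: 59.3
b [295.9, 156.6] 0.7 -0.034583599999999944 0.0038191999999999927
```

View pics/w5.png

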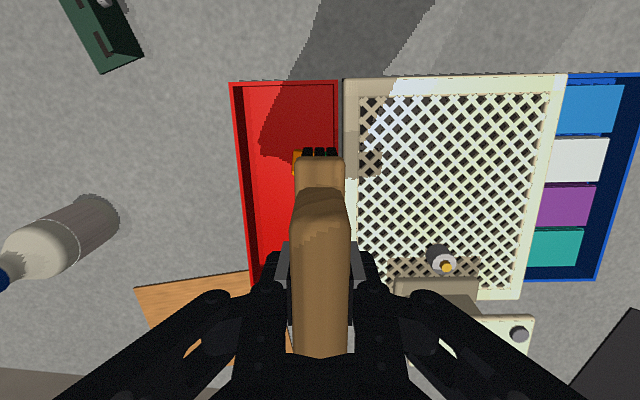

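The deck is clear; amber shows beside the brush inside the tray at (297,160), green hidden under the brush. Move back over open bench and check.

```bash
python3 -m jog '[0,0,0,1.5,0,0,1.5, 0,0,0,3,0,0,1.5, 0,0,0,3,0,0,1.5, 0,0,0,3,0,0,1.5, 0,0,0,3,0,0,1.5, 0,0,0,3,0,0,1.5, 0,0,0,2,0,0,1.5, 0,0,0,0,0,0,1.5, 0,0,0,0,0,0,1.5]'; python3 - <<'E'
from h import *
s=r.snapshot('wrist');save(s,'w6')
for k in 'ab':
  for d in r.look_for(s,f'scrap_{k}_center')[:2]:
    q=w(s,d['xy'],.012);e=q[:2]-[.589,-.258];print(k,d['xy'],d['confidence'],e@[.992,.124],e@[-.124,.992])
s=r.snapshot('top');save(s,'t6')
for k in 'ab':
  for d in r.look_for(s,f'scrap_{k}_center')[:2]:
    q=w(s,d['xy'],.012);e=q[:2]-[.589,-.258];print(k,d['xy'],d['confidence'],e@[.992,.124],e@[-.124,.992])
to([.37,-.24,.0765])
E
```

```text
time: 15.45
tcp_pos: [0.3723, -0.2506, 0.2393]
eef_rot: [0.194, -3.135, -0.002]
force: [0.5, 0.0, -2.3]
gripper_width: 0.27
finger_force: 59.2
b [494.4, 175.8] 0.59 -0.02896639999999997 0.014098800000000015
shift cm [ 0.2   1.1  16.35] yaw -3.0165 tilt [ 0.  0. -1.]
```

View pics/t6.png

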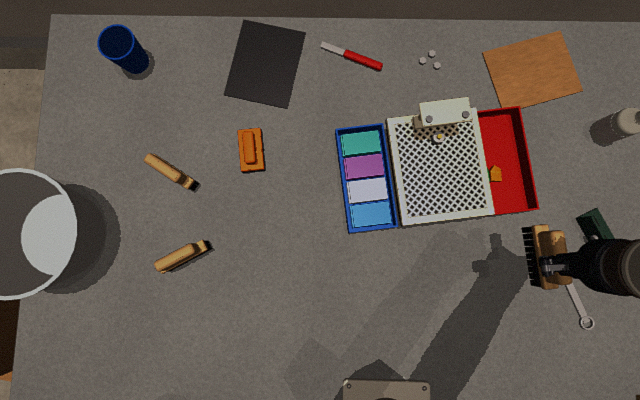

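Amber lies in the tray at (495,173); green is not seen. Zoom in on the tray.

```bash
python3 - <<'E'
from h import *
a=cv2.imread('pics/t6.png')[95:225,440:545];b=cv2.imread('pics/w6.png')
a=cv2.resize(a,None,fx=3,fy=3,interpolation=cv2.INTER_CUBIC)
s=r.snapshot('side');c=cv2.resize(s['frame'][70:180,260:400,::-1],None,fx=3,fy=3)
m=np.zeros((590,740,3),np.uint8);m[:390,:315]=a;m[:330,320:740]=c
b=cv2.resize(b,(400,250));m[335:585,330:730]=b
cv2.imwrite('pics/z6.png',m)
E
```

```text
(no output)
```

View pics/z6.png

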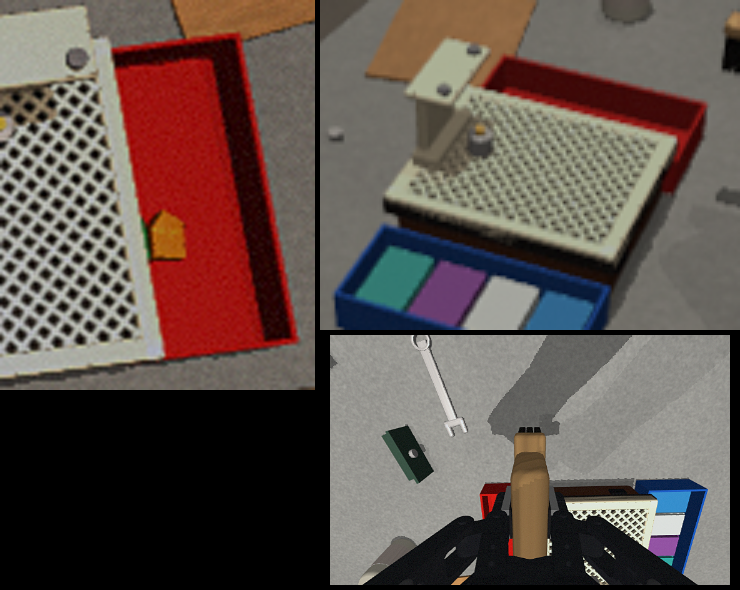

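A green sliver shows at the tray's deck-side wall beside amber. Look from the far side of the tray to make sure it lies inside.

```bash
python3 -m jog '[0,0,0,-2.4,-2.1,0,1.5, 0,0,0,-2.4,-2.1,0,1.5, 0,0,0,-2.4,-2.1,0,1.5, 0,0,0,-2.4,-2.1,0,1.5, 0,0,0,-2.4,-2.1,0,1.5, 0,0,0,0,0,0,1.5, 0,0,0,0,0,0,1.5]'; python3 - <<'E'
from h import *
s=r.snapshot('wrist');save(s,'w7')
for k in 'ab':
  for d in r.look_for(s,f'scrap_{k}_center')[:2]:
    q=w(s,d['xy'],.012);e=q[:2]-[.589,-.258];print(k,d['xy'],d['confidence'],e@[.992,.124],e@[-.124,.992])
to([.37,-.2,.0765])
E
```

```text
time: 16.5
tcp_pos: [0.5051, -0.3401, 0.2389]
eef_rot: [0.195, -3.134, -0.002]
force: [-1.4, 0.7, -1.7]
gripper_width: 0.276
finger_force: 59.6
a [411.0, 224.6] 0.74 -0.019492799999999928 0.04394560000000001
b [388.1, 217.9] 0.64 -0.028495200000000016 0.014644400000000012
shift cm [11.58 15.51 16.41] yaw -3.0172 tilt [ 0.  0. -1.]
```

View pics/w7.png

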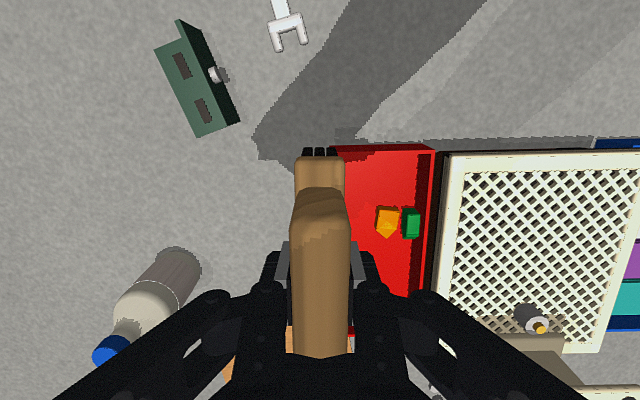

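Both offcuts are inside the tray: amber (388,218), green (411,224) by the wall. Now set the brush down on open bench.

```bash
python3 -m jog '[0,0,0,2,1,0,1.5, 0,0,0,3,1.5,0,1.5, 0,0,0,3,2,0,1.5, 0,0,0,3,2.5,0,1.5, 0,0,0,3,3,0,1.5, 0,0,0,0,3,0,1.5, 0,0,0,0,2.6,0,1.5, 0,0,0,0,0,3,1.5, 0,0,0,0,0,3,1.5, 0,0,0,0,0,3,1.5, 0,0,0,0,0,3,1.5, 0,0,0,0,0,2,1.5, 0,0,0,0,0,1,1.5, 0,0,0,0,0,0,1.5, 0,0,0,0,0,0,1.5, 0,0,0,0,0,0,1.5]'; python3 -c "
from h import *
to([.345,-.2,.0765])"
```

```text
time: 18.25
tcp_pos: [0.3476, -0.2034, 0.0917]
eef_rot: [-0.195, 3.133, -0.003]
force: [0.3, -0.2, -2.0]
gripper_width: 0.27
finger_force: 59.5
shift cm [0.22 0.37 1.52] yaw -3.0174 tilt [-0.002 -0.002 -1.   ]
```

```bash
python3 -m jog '[0,0,0,0,0,0.7,1.5, 0,0,0,0,0,0.5,1.5, 0,0,0,0,0,0.2,1.5, 0,0,0,0,0,0.1,1.5, 0,0,0,0,0,0,1.5, 0,0,0,0,0,0,1.5]'
```

```text
time: 18.85
tcp_pos: [0.3462, -0.2027, 0.0756]
eef_rot: [0.195, -3.135, -0.0]
force: [-3.6, 0.5, 6.0]
gripper_width: 0.271
finger_force: 60.4
```

Contact with the bench; release and retreat straight up.

```bash
python3 -m jog '[0,0,0,0,0,0,3.5, 0,0,0,0,0,0,5, 0,0,0,0,0,0,6.5, 0,0,0,0,0,0,6.5, 0,0,0,0,0,0,6.5, 0,0,0,0,0,-1,6.5, 0,0,0,0,0,-2,6.5, 0,0,0,0,0,-3,6.5, 0,0,0,0,0,-4,6.5, 0,0,0,0,0,-4,6.5, 0,0,0,0,0,0,6.5, 0,0,0,0,0,0,6.5, 0,0,0,0,0,0,6.5]'; python3 - <<'E'
from h import *
s=r.snapshot('wrist');save(s,'w8')
for k in ('brush_grip','scrap_a_center','scrap_b_center'):
  for d in r.look_for(s,k)[:1]: print(k,d['xy'],d['confidence'],w(s,d['xy'],.08 if k[0]=='b' else .012))
E
```

```text
time: 20.15
tcp_pos: [0.3459, -0.2024, 0.2146]
eef_rot: [0.195, -3.134, -0.001]
force: [-0.2, 0.5, 0.4]
gripper_width: 0.763
finger_force: 0.0
brush_grip [320.9, 190.2] 0.8 [ 0.3463 -0.201   0.08  ]
scrap_a_center [283.4, 329.7] 0.67 [ 0.5639 -0.2229  0.012 ]
scrap_b_center [265.4, 327.0] 0.67 [ 0.5625 -0.2467  0.012 ]
```

View pics/w8.png

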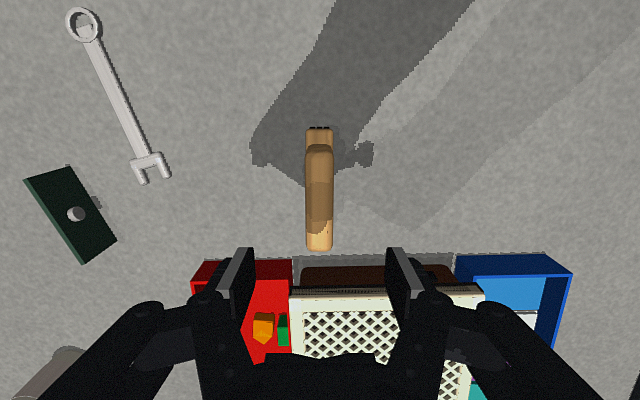

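The brush stands upright at (320,190), clear of the gripper, and both offcuts are in the tray.

```bash
python3 -c "
from h import *
print(r.job_done())"
```

```text
the job is handed in; nothing more can be done
None
```

I swept both offcuts into the red tray with the brush, stood the brush upright and released on the open bench, and handed the job in at about 20 s; no verdict came back. In the last picture green lay close to the tray's deck-side wall.

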